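Couple the microphone stem to its ball mount

ROBOT

A 6-joint arm with a two-finger parallel gripper is mounted at the origin on a cart in front of the work surface, level with it; the furniture and walls round the work are solid. World frame = base frame: x ahead of the robot, y to its left, z up, the work surface at z = 0. Lengths are in mm, angles in rad, forces in N, time in s.
With the tool pointing down it reaches from about 300 to 775 mm from the base axis. Payload 14.6 kg.
Tool frame: the origin (TCP) lies between the finger pads; the fingertips stand 8 mm ahead of it and the grasp point (between the pads) lies 11 mm behind it; z points along the fingers, y is the line along which they close (so a half turn about z gives the same grasp; the last joint's range is limited). The gripper opens to 94 mm and grips with 3 to 60 N. Pads are 16 mm wide; open, the fingers measure 119 mm over their backs; the gripper's body (75 mm by 177 mm) begins 78 mm behind the grasp point.
Start: joints at [1.058, 0.3, 1.521, -0, 1.321, -0.067], TCP at [237.145, 496.237, 213.446] pointing down, gripper open.
Joint ranges: [-3.03, 3.03], [-0.79, 2.21], [0.23, 2.52], [-1.04, 4.18], [0, 3.07], [-2.55, 2.55]. Speed limits (rad/s): [2.22, 2.22, 2.57, 3.14, 3.14, 3.14].

INTERFACE

Orientations are given as a 3x3 rotation matrix whose columns are the frame's x, y, z axes.
In Python, from cell import telemetry, imaging, order gives the robot as it stands. The module is installed in compiled form; this text tells all that it offers.
- The arm moves only by the shell command python3 -m jog 'ROWS' [FORCE]. ROWS is JSON, a list of rows, each a list of 3 entries, a list of its own where there are three numbers: the opening, from 0 (shut) to 1 (fully open), then the shift along the tool's x, y, z in cm, then the turn, a rotation vector about the tool's x, y, z in degrees. In form: [[fingers, [tx, ty, tz], [rx, ry, rz]], ...]. A call has 1 to 20 rows; each row is the pose to reach, as a shift and turn from the pose commanded when the call began, along the tool's axes at that moment; what a row does not reach only later rows make up. A row lasts 1/10 s, in which the tool goes at most 50 mm and 8.59 degrees, less where a joint would pass 70% of its speed; a pose out of reach is approached as far as the arm can. A call with a gripper value outside its range is refused whole. The fingers move at their own pace and stop on an object; FORCE is the grip in N (left out, the last holds). Time passes only in rows, so rows that repeat a pose let the fingers close. It gives the time, the measured TCP pose, the force, the opening and the grip force at its end, in the units of the state.
- telemetry.state(): the state, without advancing time (a new reading comes with each control period).
- imaging.get_image(name): name is "scene" or "top"; returns a dict with "frame" (400x640x3 uint8, red, green, blue), "K" (3x3 intrinsics, pixels), "k1" (the pictures are not rectified: a ray, as slopes to the right and down, at radius r is drawn at 1 + k1 r^2 times it, then the intrinsics apply), "rvec" (rotation vector, rad) and "tvec" (3), from world to camera coordinates, as OpenCV has them. Camera axes: x right, y down, z forward; pixel columns grow to the right and rows downward; lengths in mm; the calibration is good to about 2 mm. A picture is of the moment at which its call begins. There is no depth.
- order.sign_off(): hands the job in; it is judged then, once.
The state is a dict: "time": time; "joint_positions": joint angles; "dq": joint speeds; "joint_torque": joint torques, N m; "tcp_pos": TCP position; "eef_rot": TCP orientation; "force": force on the tool from outside, world axes, zero at the start; "moment": the same for the moment, N m; "gripper_width": finger opening in mm; "grip_force": force on a finger pad.
Only numpy, scipy, OpenCV 4.12 (cv2) and the standard library are available. Lean on these libraries where they do the work, as an engineer would, in place of code of your own. Each camera call takes 0.05 s, during which the arm holds its last target. There are 200 camera calls.

TASK

Take the black dust cap with the orange knob off the middle ball of the wooden dock and stand it upright in the white tray. Then lower the yellow-stemmed coupler onto that ball, into the gap between the blue and the green coupler and facing the same way as they do, with its latch lever still up; once it sits flat and fully home, press its red lever fully down. Do not shift the blue and green couplers.

Things in the scene. Friction and masses are not known exactly. Their poses are not given: they have to be found in the camera images.
- ball (a point): Centre of the middle of three steel balls (32 mm diameter, 65 mm apart along y) on the fixed wooden dock, a slab 125 x 195 x 30 mm (x, y, z) on the desk. It is 26 mm above the slab's flat top. z up; x points away from the robot (the dock may be slightly turned). The slab reaches 32 mm to +x and 93 mm to -x of the balls.
- stem (a point): Loose coupler (0.4 kg), standing flat: point on its upright square yellow stem (26 x 26 mm, from 50 to 110 mm above the underside, then a brass stud to 118), 85 mm above the underside. The grey part is 58 mm wide in y, from +28 to -90 mm in x, 50 mm high. Grip the stem's +x and -x faces (neighbours on the dock stand at +y, -y), here or higher, as the raised lever is on the -x side.
- cup (a point): Centre that the ball takes in the coupler's cup: 59 mm straight below stem, 26 mm above the flat underside. The cup is a 36 mm square hole, 43 mm deep, open below: 2 mm play each side of the ball. Fully home, the underside lies on the slab, this point meets ball and x points as x of ball (lever toward the robot).
- lever_pad (a point): Centre of the top of the red pad (24 x 28 mm) at the free end of the coupler's latch lever, 44 mm from its hinge, which is 34 mm to -x of the stem's axis and 47 mm above the underside. Press straight down about 77 mm to -x of the stem's axis; when down, the pad's top is 50 mm above the underside. Friction only (about 3 N at the pad): it stays where left; hard stop when down.
- latch (a joint): Angle of the coupler's latch lever in rad: 0 fully down (closed), up to 0.6 raised. Starts at 0.4 to 0.55. Its hook swings under the ball as it closes, so close it only when the coupler is fully home.
- cap_knob (a point): Middle of the round orange knob (29 mm diameter, 50 to 88 mm above the rim) on the loose black dust cap (45 mm diameter, 60 g), 70 mm above its open rim. The cap stands over the middle ball, rim on the slab, and lifts straight off. Grip the knob with the fingers closing along x of ball (neighbours at +y and -y).
- cap_rim (a point): Centre of the cap's open rim (its underside), 70 mm below cap_knob; z is the cap's axis.
- tray: Fixed open white tray, 90 mm (x) by 120 mm (y), walls 4 mm thick and 22 mm high, floor 4 mm thick; origin at the centre of its underside on the desk.
- neighbour_blue_stem (a point): Point on the stem of the loose blue-stemmed coupler, 85 mm above its underside. It stands on an outer ball beside the middle one; same shape as the yellow one, lever down. 7 mm remain between it and the yellow coupler in place.
- neighbour_green_stem (a point): The same for the green-stemmed coupler, on the other outer ball.
Mind the look-alikes: they are no part of the job. Leave any turquoise look-alike of the part that bears cap_knob alone.

How it is judged:
By the outcome, as a careful person would: the job done as asked, in the order asked, and still so for the second after the job is handed in, with the robot touching nothing.
It also fails if it takes over 64 s, if anything falls off the work surface, if the arm or the gripper's body presses on something with over 40 N, if the wrist force passes 120 N, or if a joint passes its speed limit or range.

## Working session

There is one attempt and no reset: what is moved stays moved. The work goes in short steps, Python scripts to look and compute and a shell command to move; the robot and the scene stay as the last step left them, time stands still between calls to the robot, and variables do not carry over. Pictures are saved under pics/ and viewed, at most 10 in all, crops included, and the job is handed in when it is done.

```bash
mkdir -p pics; cat > h.py <<'E'
import numpy as np, cv2
from cell import telemetry, imaging, order
def cam(n):
    d=imaging.get_image(n); d['R']=cv2.Rodrigues(np.array(d['rvec'],float))[0]; d['t']=np.array(d['tvec'],float).ravel(); d['K']=np.array(d['K'],float); d['n']=n
    return d
def ray(d,u,v):
    K=d['K']; p=np.array([(u-K[0,2])/K[0,0],(v-K[1,2])/K[1,1]]); s=p.copy()
    for _ in range(30): s=p/(1+d['k1']*(s@s))
    return -d['R'].T@d['t'], d['R'].T@np.array([s[0],s[1],1])
def plane(d,u,v,z):
    o,r=ray(d,u,v); return o+r*(z-o[2])/r[2]
def proj(d,P):
    c=d['R']@np.array(P,float)+d['t']; s=c[:2]/c[2]; s=s*(1+d['k1']*(s@s)); return d['K'][:2,:2]@s+d['K'][:2,2]
def tri(a,ua,b,ub):
    o1,r1=ray(a,*ua); o2,r2=ray(b,*ub); A=np.stack([r1,-r2],1); s=np.linalg.lstsq(A,o2-o1,rcond=None)[0]
    p,q=o1+s[0]*r1,o2+s[1]*r2; return (p+q)/2, np.linalg.norm(p-q)
def save(d,f): cv2.imwrite('pics/'+f,d['frame'][:,:,::-1])
E
python3 - <<'E'
from h import *
for n in('scene','top'):
    d=cam(n); save(d,n+'0.png'); print(n,d['K'].tolist(),d['k1'],(-d['R'].T@d['t']).round(),d['R'].round(2).tolist())
s=telemetry.state(); print(s['time'],np.round(s['eef_rot'],3).tolist(),s['tcp_pos'],s['force'],s['gripper_width'])
E
```

```text
scene [[433.446554345029, 0.0, 321.5559876223257], [0.0, 433.446554345029, 201.61503639879095], [0.0, 0.0, 1.0]] -0.031417992487274136 [-268. -513.  739.] [[0.58, -0.81, 0.0], [-0.46, -0.33, -0.82], [0.67, 0.48, -0.57]]
top [[446.40671469327833, 0.0, 316.1061968987616], [0.0, 446.40671469327833, 194.93435839027416], [0.0, 0.0, 1.0]] -0.02764070980004353 [ 354.   23. 1244.] [[0.03, -1.0, 0.02], [-0.99, -0.03, -0.1], [0.1, -0.01, -0.99]]
0.1 [[-0.902, 0.431, -0.001], [0.431, 0.902, -0.001], [0.0, -0.001, -1.0]] [237.03214353 496.05445079 212.94762784] [-0.90716333 -0.41469253 -0.04050993] 94.11527987943997
```

View pics/scene0.png

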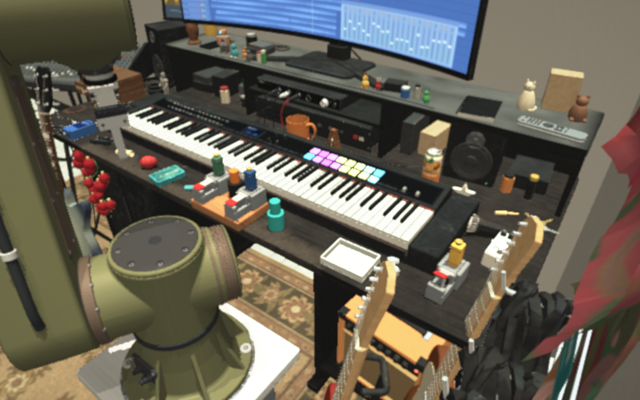

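View pics/top0.png

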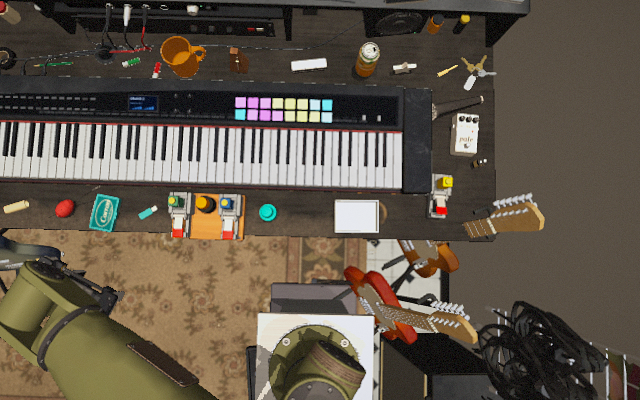

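The top view shows the dock at about (205,215), with the green stem at (177,203), the blue stem at (228,203) and the orange knob at (205,204) between them. The tray is at (357,217) and the yellow coupler at (443,190). There are two cap candidates: the orange-knobbed one at (205,204), on the dock's middle ball, and the turquoise one at (267,212), on the desk. The orange one fits the description. I'll confirm it in a crop.

```bash
python3 - <<'E'
from h import *
t=cam('top'); s=cam('scene')
def crop(d,x,y,w,h,k): return cv2.resize(d['frame'][y:y+h,x:x+w,::-1],None,fx=k,fy=k,interpolation=cv2.INTER_CUBIC)
a=crop(t,160,180,80,60,5); b=crop(t,415,165,80,60,5); c=crop(s,180,145,80,60,5); e=crop(s,415,235,80,60,5)
cv2.imwrite('pics/crop1.png',np.vstack([np.hstack([a,b]),np.hstack([c,e])]))
rng={'orange':(8,20),'yellow':(22,32),'green':(50,80),'blue':(105,120),'red':(0,5)}
for d in(t,s):
    hsv=cv2.cvtColor(d['frame'],cv2.COLOR_RGB2HSV)
    roi=[(160,185,90,60),(420,165,40,60)] if d is t else [(180,145,90,80),(420,230,60,75)]
    for n,(lo,hi) in rng.items():
        m=cv2.inRange(hsv,(lo,150,50),(hi,255,255)); k=np.zeros_like(m)
        for x,y,w,h in roi:k[y:y+h,x:x+w]=1
        _,_,st,ce=cv2.connectedComponentsWithStats(m*k)
        print(d['n'],n,[(q[:5].tolist(),c.round(1).tolist()) for q,c in zip(st[1:],ce[1:]) if q[4]>12])
    m=((hsv[...,1]<45)&(hsv[...,2]>170)).astype(np.uint8)
    _,_,st,ce=cv2.connectedComponentsWithStats(m)
    print([(q.tolist(),c.round(1).tolist()) for q,c in zip(st[1:],ce[1:]) if 300<q[4]<4000])
E
```

```text
top orange [([439, 178, 9, 11, 25], [441.8, 184.2]), ([189, 193, 33, 47, 963], [205.7, 221.0]), ([237, 195, 9, 46, 190], [242.0, 220.5]), ([199, 197, 11, 13, 45], [205.8, 204.0]), ([172, 219, 2, 13, 13], [172.1, 225.0]), ([183, 219, 2, 13, 23], [183.5, 224.8])]
top yellow [([443, 177, 10, 10, 96], [447.5, 181.6]), ([169, 197, 7, 7, 32], [171.7, 200.2]), ([196, 198, 10, 9, 78], [200.6, 202.1]), ([222, 200, 5, 6, 23], [224.1, 202.2])]
top green []
top blue []
top red [([436, 206, 12, 9, 82], [441.1, 210.0]), ([172, 228, 11, 9, 82], [177.2, 232.6]), ([223, 230, 11, 9, 78], [227.6, 234.6])]
[([291, 58, 36, 13, 314], [308.4, 64.0]), ([455, 113, 24, 40, 663], [466.4, 134.3]), ([279, 130, 8, 55, 361], [282.7, 158.2]), ([287, 130, 10, 55, 364], [292.0, 158.6]), ([296, 130, 9, 55, 327], [299.7, 159.9]), ([305, 131, 9, 54, 378], [309.2, 158.4]), ([314, 131, 8, 55, 312], [318.1, 161.6]), ([323, 131, 9, 55, 393], [327.2, 159.1]), ([332, 131, 8, 55, 345], [335.2, 160.6]), ([341, 132, 61, 56, 2693], [371.6, 161.3]), ([335, 200, 44, 33, 1420], [356.1, 216.0]), ([367, 239, 42, 46, 1100], [385.6, 258.8]), ([397, 269, 61, 45, 1096], [423.2, 292.9]), ([257, 313, 128, 87, 3508], [328.5, 338.3])]
scene orange [([229, 169, 11, 15, 133], [233.8, 176.1]), ([225, 193, 5, 9, 13], [227.4, 197.0]), ([231, 202, 37, 23, 93], [252.6, 214.4]), ([199, 205, 27, 14, 61], [211.8, 211.8]), ([448, 244, 17, 23, 220], [455.1, 255.7])]
scene yellow [([452, 241, 14, 9, 38], [458.0, 244.7])]
scene green []
scene blue []
scene red [([194, 183, 11, 7, 49], [198.1, 186.3]), ([226, 198, 12, 8, 53], [230.8, 202.2]), ([433, 270, 15, 9, 65], [439.5, 274.1])]
[([485, 232, 30, 31, 435], [498.8, 246.1]), ([320, 238, 63, 42, 1239], [351.1, 258.0]), ([251, 244, 62, 35, 410], [282.5, 260.1]), ([219, 303, 81, 97, 2781], [261.7, 355.2]), ([570, 330, 22, 70, 306], [580.4, 366.4])]
```

View pics/crop1.png

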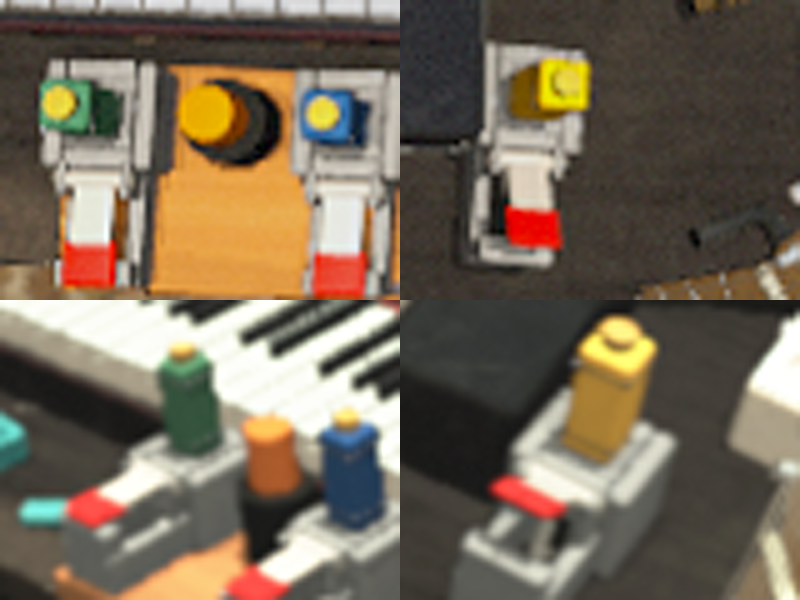

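The crop confirms it: the black cap with the orange knob is between the green and blue couplers, and the yellow coupler's lever is up and toward the robot. Next I'll measure positions across both views.

```bash
python3 - <<'E'
from h import *
t=cam('top'); s=cam('scene')
P={'knobtop':((201.2,202.2),(233.8,170.6),118),'green':((172.6,200.8),(217,157.6),140),'blue':((224.8,203),(249.4,170),140),'yellow':((447.4,181.6),(458,243.9),110),'ypad':((441.3,210.1),(440,274),70),'gpad':((177.2,232.6),(198.3,186.3),80),'bpad':((227.6,234.6),(230.8,202.4),80),
}
R={}
for n,(a,b,z) in P.items():
    p,e=tri(t,a,s,b); R[n]=plane(t,*a,z); print(n,p.round(1),round(e,1),'top@z',R[n].round(1),'scene@z',plane(s,*b,z).round(1))
d=R['green']-R['blue']; print('dist',np.linalg.norm(d),'yaw y-axis',np.degrees(np.arctan2(-d[0],d[1])),'mid',(R['green']+R['blue'])/2)
for a,b in(('yellow','ypad'),('green','gpad'),('blue','bpad')):
    d=R[a]-R[b]; print(a,'yaw',np.degrees(np.arctan2(d[1],d[0])),np.linalg.norm(d))
print('tray',plane(t,356.5,216,22))
for c in [(335,200),(379,200),(379,233),(335,233)]: print(plane(t,*c,22).round(1))
print('turq',plane(t,267,212,88))
# dock front edges for yaw: wood mask
hsv=cv2.cvtColor(t['frame'],cv2.COLOR_RGB2HSV); m=cv2.inRange(hsv,(8,120,120),(20,255,255)); m[:, :160]=0;m[:,250:]=0;m[:225]=0;m[245:]=0
e=[(u,np.where(m[:,u])[0].max()) for u in range(190,222) if m[:,u].any()]
e=np.array([plane(t,u,v+.5,30)[:2] for u,v in e]); k=np.polyfit(e[:,1],e[:,0],1); print('front edge yaw',-np.degrees(np.arctan(k[0])),e[:,0].mean(),e[:,1].mean())
# yellow coupler: line of light-grey edges via top crop corner picks
for a,b in(((584,62),(557,262)),((485,45),(466,262))): 
    q=[plane(t,415+(x-400+.5)/5-.5,165+(y+.5)/5-.5,50) for x,y in(a,b)]; d=q[0]-q[1]; print('edge',q[0].round(1),q[1].round(1),np.degrees(np.arctan2(d[1],d[0])))
E
```

```text
knobtop [439.2 299.2 116.3] 2.3 top@z [439.9 297.9 118. ] scene@z [436.6 297.9 118. ]
green [439.6 365.  136.4] 0.8 top@z [439.7 363.6 140. ] scene@z [435.2 360.1 140. ]
blue [437.2 234.4 141.6] 1.7 top@z [437.9 234.1 140. ] scene@z [438.7 237.1 140. ]
yellow [ 511.6 -328.8  109.8] 1.3 top@z [ 511.9 -329.3  110. ] scene@z [ 510.8 -328.3  110. ]
ypad [ 440.  -323.8   70.9] 2.7 top@z [ 440.7 -325.3   70. ] scene@z [ 439.9 -322.5   70. ]
gpad [361.  366.5  79.3] 2.7 top@z [362.  365.3  80. ] scene@z [359.6 366.8  80. ]
bpad [359.6 235.8  78.3] 2.9 top@z [360.6 234.5  80. ] scene@z [357.1 235.   80. ]
dist 129.48439603360632 yaw y-axis -0.7618790721255868 mid [438.79193944 298.83670915 140.        ]
yellow yaw -3.25115311190946 81.71312223737154
green yaw -1.2887025245081725 98.16585157813283
blue yaw -0.262460419572363 97.89743270844032
tray [ 421.49770784 -105.24897428   22.        ]
[463.8 -45.2  22. ]
[ 467.3 -166.5   22. ]
[ 376.7 -167.8   22. ]
[373.4 -47.3  22. ]
turq [421.66851246 133.86315103  88.        ]
front edge yaw 0.3903206682480459 345.88096379955084 302.56117928406013
edge [ 533.2 -359.    50. ] [ 424. -344.   50.] -7.8153539620488175
edge [ 540.9 -304.7   50. ] [ 422.6 -294.6   50. ] -4.887417327465735
```

```bash
cat >> h.py <<'E'
def go(p,yaw):
    "print shift (cm) and turn (deg) from here to TCP p with tool y at world yaw, pointing down"
    s=telemetry.state(); R=np.array(s['eef_rot']); y=np.radians(yaw); Y=np.array([np.cos(y),np.sin(y),0]); Z=np.array([0,0,-1.]); T=np.stack([np.cross(Y,Z),Y,Z],1)
    print('shift',(R.T@(np.array(p)-s['tcp_pos'])/10).round(2),'turn',np.degrees(cv2.Rodrigues(R.T@T)[0]).ravel().round(2),'t',round(s['time'],2),'tcp',np.round(s['tcp_pos'],1),'F',np.round(s['force'],1),'w',round(s['gripper_width'],1),'q',np.round(s['joint_positions'],2))
E
python3 -c "
from h import *
go((439,298.5,213),-.6)"
```

```text
shift [-26.74  -9.13   0.03] turn [-2.000e-02  1.000e-02  6.506e+01] t 0.3 tcp [237.1 496.2 213.2] F [-0.1  0.1  0.3] w 94.0 q [ 1.06  0.3   1.52  0.    1.32 -0.07]
```

```bash
python3 -m jog '[[0.53,[-26.7,-9.1,0],[0,0,65]],[0.53,[-26.7,-9.1,0],[0,0,65]],[0.53,[-26.7,-9.1,0],[0,0,65]],[0.53,[-26.7,-9.1,0],[0,0,65]],[0.53,[-26.7,-9.1,0],[0,0,65]],[0.53,[-26.7,-9.1,0],[0,0,65]],[0.53,[-26.7,-9.1,0],[0,0,65]],[0.53,[-26.7,-9.1,0],[0,0,65]],[0.53,[-26.7,-9.1,0],[0,0,65]],[0.53,[-26.7,-9.1,0],[0,0,65]],[0.53,[-26.7,-9.1,0],[0,0,65]],[0.53,[-26.7,-9.1,0],[0,0,65]],[0.53,[-26.7,-9.1,0],[0,0,65]],[0.53,[-26.7,-9.1,0],[0,0,65]]]' 15; python3 -c "
from h import *
go((439,298.5,91),-.6)
d=cam('scene');save(d,'s1.png')
cv2.imwrite('pics/s1c.png',cv2.resize(d['frame'][60:240,130:330,::-1],None,fx=3,fy=3,interpolation=cv2.INTER_CUBIC))"
```

```text
time: 1.7
tcp_pos: [438.8, 299.1, 213.5]
eef_rot: [[0.009, 1.0, 0.0], [1.0, -0.009, 0.0], [0.0, 0.0, -1.0]]
force: [-0.8, -0.3, 0.1]
gripper_width: 49.7
grip_force: 0.0
shift [-0.06  0.02 12.25] turn [ 0.   -0.    0.09] t 1.7 tcp [438.8 299.1 213.5] F [-0.8 -0.3  0.1] w 49.7 q [0.53 0.26 1.57 0.   1.31 0.54]
```

View pics/s1c.png

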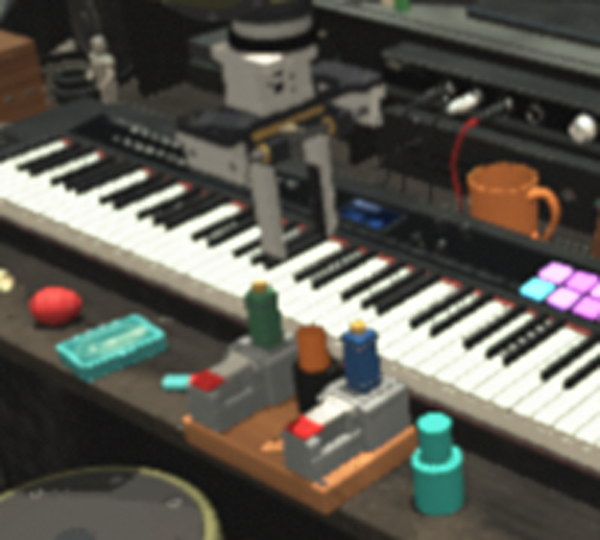

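The gripper hangs open above the dock, with its fingertips at about crop (275,250) and (332,235). The knob is at (312,340) below. I'll descend and grip.

```bash
python3 -m jog '[[0.53,[0,0,3],[0,0,0]],[0.53,[0,0,6],[0,0,0]],[0.53,[0,0,8],[0,0,0]],[0.53,[0,0,10],[0,0,0]],[0.53,[0,0,11.5],[0,0,0]],[0.53,[0,0,12.2],[0,0,0]],[0.53,[0,0,12.2],[0,0,0]],[0.2,[0,0,12.2],[0,0,0]],[0.2,[0,0,12.2],[0,0,0]],[0.2,[0,0,12.2],[0,0,0]],[0.2,[0,0,12.2],[0,0,0]],[0.2,[0,0,12.2],[0,0,0]],[0.2,[0,0,12.2],[0,0,0]]]' 15
```

```text
time: 3.05
tcp_pos: [439.1, 299.2, 92.1]
eef_rot: [[0.009, 1.0, 0.001], [1.0, -0.009, 0.001], [0.001, 0.001, -1.0]]
force: [-1.4, -0.3, 6.4]
gripper_width: 28.9
grip_force: 15.0
```

```bash
python3 -m jog '[[0.2,[0,0,-1],[0,0,0]],[0.2,[0,0,-3],[0,0,0]],[0.2,[0,0,-6],[0,0,0]],[0.2,[0,0,-9],[0,0,0]],[0.2,[0,0,-12],[0,0,0]],[0.2,[0,0,-14],[0,0,0]],[0.2,[0,0,-15.5],[0,0,0]],[0.2,[0,0,-15.5],[0,0,0]]]'; python3 -c "
from h import *
go((420.5,-107,240),-.6)
d=cam('scene');t=cam('top')
a=cv2.resize(d['frame'][60:220,150:310,::-1],None,fx=2.5,fy=2.5,interpolation=cv2.INTER_CUBIC)
b=cv2.resize(t['frame'][150:250,155:255,::-1],None,fx=4,fy=4,interpolation=cv2.INTER_CUBIC)
cv2.imwrite('pics/s2.png',np.hstack([a,b]))"
```

```text
time: 3.85
tcp_pos: [439.3, 299.3, 248.8]
eef_rot: [[0.009, 1.0, 0.003], [1.0, -0.009, 0.002], [0.002, 0.003, -1.0]]
force: [-0.8, -0.8, -0.4]
gripper_width: 28.0
grip_force: 15.0
shift [-40.65  -1.49   0.8 ] turn [ 0.18 -0.11  0.06] t 3.85 tcp [439.3 299.3 248.8] F [-0.8 -0.8 -0.4] w 28.0 q [0.53 0.23 1.53 0.   1.38 0.54]
```

View pics/s2.png

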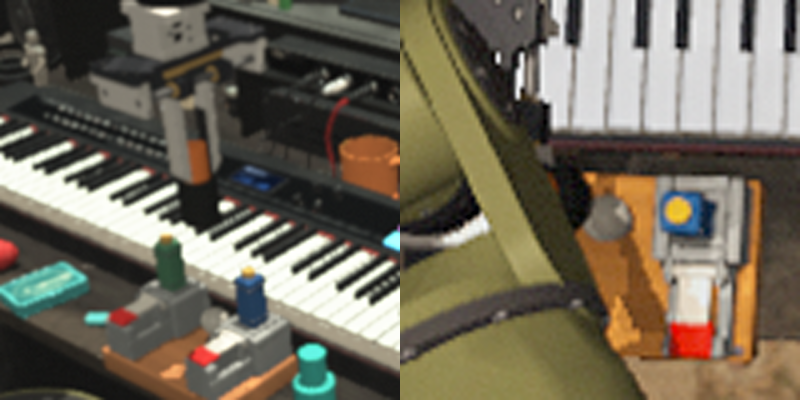

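The cap is in the gripper, upright, at crop (198,190). The ball is bare at crop (608,217). I'll carry the cap to the tray.

```bash
python3 -m jog '[[0.2,[-4,-0.1,0],[0,0,0]],[0.2,[-8,-0.2,0],[0,0,0]],[0.2,[-12,-0.4,0],[0,0,0]],[0.2,[-16,-0.6,0],[0,0,0]],[0.2,[-20,-0.8,0],[0,0,0]],[0.2,[-24,-1,0],[0,0,0]],[0.2,[-28,-1.1,0],[0,0,0]],[0.2,[-32,-1.3,0],[0,0,0]],[0.2,[-35,-1.4,0],[0,0,0]],[0.2,[-38,-1.5,0],[0,0,0]],[0.2,[-40,-1.5,0],[0,0,0]],[0.2,[-40.7,-1.5,0],[0,0,0]],[0.2,[-40.7,-1.5,0],[0,0,0]],[0.2,[-40.7,-1.5,0],[0,0,0]]]'; python3 -c "
from h import *
go((420.5,-107,64),-.6)
t=cam('top'); print('ball',plane(t,206.7,203.9,56))
hsv=cv2.cvtColor(t['frame'],cv2.COLOR_RGB2HSV)
b=cv2.resize(t['frame'][175:245,155:255,::-1],None,fx=8,fy=8,interpolation=cv2.INTER_CUBIC); cv2.imwrite('pics/b.png',b)"
```

```text
time: 5.35
tcp_pos: [419.9, -107.1, 246.1]
eef_rot: [[0.009, 1.0, -0.001], [1.0, -0.009, 0.0], [0.0, -0.001, -1.0]]
force: [0.1, -0.2, -0.3]
gripper_width: 28.3
grip_force: 15.0
shift [ 0.    0.07 18.21] turn [-0.04 -0.02  0.07] t 5.35 tcp [ 419.9 -107.1  246.1] F [ 0.1 -0.2 -0.3] w 28.3 q [-0.33  0.01  1.78  0.    1.35 -0.33]
ball [440.51312163 298.20059943  56.        ]
```

View pics/b.png

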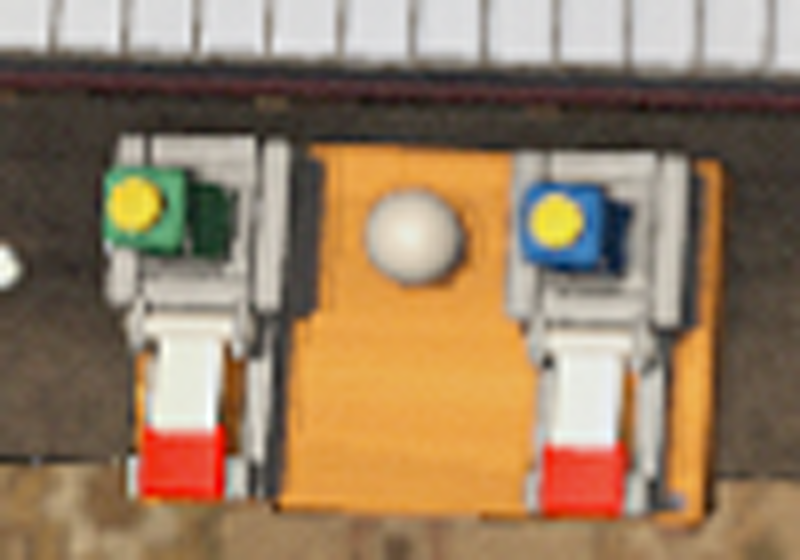

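The ball is bare at crop (414.5,237), which is full-frame (206.4,204.2), and both neighbours still stand. I'll lower the cap into the tray.

```bash
python3 -c "
from h import *
t=cam('top'); f=lambda x,y,z:plane(t,155+(x+.5)/8-.5,175+(y+.5)/8-.5,z)
print('ball',f(414.5,237,56))
c=[f(x,y,30) for x,y in((315,145),(720,160),(275,508),(697,524))]
for a,b in((0,1),(2,3)): d=c[a]-c[b]; print(np.degrees(np.arctan2(-d[0],d[1])))
print(np.round(c,1).tolist()); 
for p in((145,210),(561,227)): print(f(*p,140))
"
python3 -m jog '[[0.2,[0,0,4],[0,0,0]],[0.2,[0,0,8],[0,0,0]],[0.2,[0,0,12],[0,0,0]],[0.2,[0,0,15],[0,0,0]],[0.2,[0,0,16.5],[0,0,0]],[0.2,[0,0,17.3],[0,0,0]],[0.2,[0,0,17.7],[0,0,0]],[0.2,[0,0,17.9],[0,0,0]],[0.2,[0,0,18],[0,0,0]],[0.2,[0,0,18],[0,0,0]]]'
```

```text
ball [439.72099465 299.02599884  56.        ]
-0.4726933475878119
-0.5216735227396472
[[472.0, 340.6, 30.0], [470.9, 202.4, 30.0], [348.5, 347.5, 30.0], [347.2, 204.9, 30.0]]
[439.62806277 363.35456127 140.        ]
[438.07812017 234.38579225 140.        ]
time: 6.45
tcp_pos: [420.2, -107.9, 66.9]
eef_rot: [[0.009, 1.0, 0.001], [1.0, -0.009, -0.0], [-0.0, 0.001, -1.0]]
force: [0.2, -0.5, -1.2]
gripper_width: 28.6
grip_force: 15.0
```

```bash
python3 -m jog '[[0.2,[0,0,0.1],[0,0,0]],[0.2,[0,0,0.2],[0,0,0]],[0.2,[0,0,0.2],[0,0,0]]]'
```

```text
time: 6.75
tcp_pos: [420.5, -108.1, 65.8]
eef_rot: [[0.009, 1.0, 0.002], [1.0, -0.009, -0.001], [-0.001, 0.002, -1.0]]
force: [-5.3, 0.7, 16.5]
gripper_width: 28.8
grip_force: 15.0
```

Contact with the tray floor at 16.5 N. I'll back off 1 mm, release and rise.

```bash
python3 -m jog '[[0.2,[0,0,-0.1],[0,0,0]],[0.2,[0,0,-0.1],[0,0,0]],[0.5,[0,0,-0.1],[0,0,0]],[0.5,[0,0,-0.1],[0,0,0]],[0.5,[0,0,-0.1],[0,0,0]],[0.5,[0,0,-0.1],[0,0,0]],[0.5,[0,0,-1],[0,0,0]],[0.5,[0,0,-3],[0,0,0]],[0.5,[0,0,-6],[0,0,0]],[0.5,[0,0,-10],[0,0,0]],[0.5,[0,0,-14],[0,0,0]],[0.5,[0,0,-14.5],[0,0,0]],[0.5,[0,0,-14.5],[0,0,0]]]'; python3 -c "
from h import *
go((511.5,-329,210),-4.5)
d=cam('scene');t=cam('top')
a=cv2.resize(d['frame'][200:320,310:470,::-1],None,fx=2.5,fy=2.5,interpolation=cv2.INTER_CUBIC)
b=cv2.resize(t['frame'][165:240,415:475,::-1],(400,500),interpolation=cv2.INTER_CUBIC)
a=np.vstack([a,np.zeros((200,400,3),np.uint8)]); cv2.imwrite('pics/s3.png',np.hstack([a,b]))"
```

```text
time: 8.05
tcp_pos: [420.2, -107.9, 210.4]
eef_rot: [[0.009, 1.0, 0.002], [1.0, -0.009, -0.001], [-0.001, 0.002, -1.0]]
force: [-0.4, -0.0, -0.7]
gripper_width: 46.8
grip_force: 0.0
shift [-22.02   9.34   0.08] turn [0.12 0.04 3.96] t 8.05 tcp [ 420.2 -107.9  210.4] F [-0.4 -0.  -0.7] w 46.8 q [-0.34  0.04  1.83 -0.    1.27 -0.33]
```

View pics/s3.png

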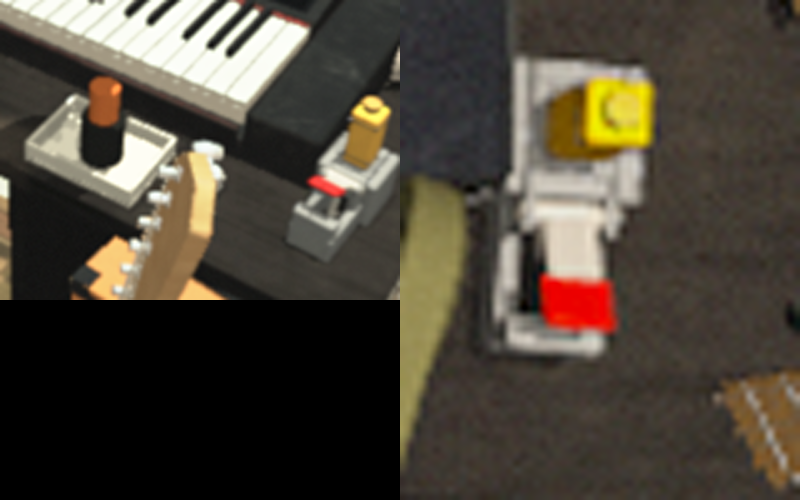

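The cap stands upright in the tray, at crop (103,130). The coupler is undisturbed, with its stem top at right-hand crop (620,112) and a yaw of about -3.5°. I'll check how high the guitar headstock beside it reaches before moving in.

```bash
python3 -c "
from h import *
t=cam('top');s=cam('scene')
for a,b in(((543,212),(540,222)),((468,232),(478,310)),((498,217),(512,262))): print(tri(t,a,s,b))
go((511.5,-329,210),-3.5)"
```

```text
(array([ 424.95796891, -477.76677417,  293.19383175]), np.float64(7.171408114212398))
(array([ 390.81341534, -413.554835  ,   57.63310024]), np.float64(26.317313238496066))
(array([ 424.59122109, -442.87633967,  179.0484946 ]), np.float64(23.567464804693056))
shift [-22.05   9.41  -0.22] turn [-0.13 -0.04  2.96] t 8.25 tcp [ 419.5 -107.7  208.2] F [-0.7  0.5  0.1] w 46.9 q [-0.34  0.04  1.84  0.    1.27 -0.33]
```

```bash
python3 -m jog '[[0.53,[-4,1.7,0],[0,0,0.5]],[0.53,[-8,3.4,0],[0,0,1]],[0.53,[-12,5.1,0],[0,0,1.6]],[0.53,[-16,6.8,0],[0,0,2.2]],[0.53,[-19,8.1,0],[0,0,2.6]],[0.53,[-21,9,0],[0,0,2.9]],[0.53,[-22.05,9.4,0],[0,0,3]],[0.53,[-22.05,9.4,0],[0,0,3]],[0.53,[-22.05,9.4,0],[0,0,3]],[0.53,[-22.05,9.4,4],[0,0,3]],[0.53,[-22.05,9.4,4],[0,0,3]]]' 40; python3 -c "
from h import *
go((511.5,-329,81),-3.5)"
```

```text
time: 9.35
tcp_pos: [510.2, -327.1, 165.5]
eef_rot: [[0.061, 0.998, -0.006], [0.998, -0.061, 0.004], [0.004, -0.006, -1.0]]
force: [0.1, 1.1, -0.1]
gripper_width: 49.8
grip_force: 0.0
shift [-0.21  0.19  8.45] turn [-0.33 -0.21  0.01] t 9.35 tcp [ 510.2 -327.1  165.5] F [ 0.1  1.1 -0.1] w 49.8 q [-0.63  0.47  1.4  -0.    1.28 -0.57]
```

```bash
python3 -m jog '[[0.53,[-0.1,0.1,3],[0,0,0]],[0.53,[-0.1,0.1,6],[0,0,0]],[0.53,[-0.1,0.1,7.5],[0,0,0]],[0.53,[-0.1,0.1,8.3],[0,0,0]],[0.53,[-0.1,0.1,8.3],[0,0,0]],[0.53,[-0.1,0.1,8.3],[0,0,0]],[0.53,[-0.1,0.1,8.3],[0,0,0]]]'; python3 -c "
from h import *
go((511.5,-329,81),-3.5)"
```

```text
time: 10.05
tcp_pos: [513.3, -330.6, 87.9]
eef_rot: [[0.062, 0.998, 0.002], [0.998, -0.062, -0.001], [-0.001, 0.002, -1.0]]
force: [0.1, 0.1, -0.3]
gripper_width: 49.8
grip_force: 0.0
shift [ 0.15 -0.19  0.69] turn [ 0.09  0.06 -0.04] t 10.05 tcp [ 513.3 -330.6   87.9] F [ 0.1  0.1 -0.3] w 49.8 q [-0.63  0.56  1.46 -0.    1.12 -0.57]
```

```bash
python3 -m jog '[[0.53,[0.1,-0.1,0.3],[0,0,0]],[0.53,[0.1,-0.1,0.6],[0,0,0]],[0.53,[0.1,-0.1,0.6],[0,0,0]],[0.15,[0.1,-0.1,0.6],[0,0,0]],[0.15,[0.1,-0.1,0.6],[0,0,0]],[0.15,[0.1,-0.1,0.6],[0,0,0]],[0.15,[0.1,-0.1,0.6],[0,0,0]],[0.15,[0.1,-0.1,0.6],[0,0,0]],[0.15,[0.1,-0.1,0.6],[0,0,0]]]' 45; python3 -c "
from h import *
go((511.5,-329,81),-3.5)"
```

```text
time: 10.95
tcp_pos: [511.9, -329.3, 80.5]
eef_rot: [[0.062, 0.998, 0.0], [0.998, -0.062, -0.0], [-0.0, 0.0, -1.0]]
force: [2.4, -0.5, 0.8]
gripper_width: 25.6
grip_force: 45.0
shift [ 0.02 -0.04 -0.05] turn [ 0.01  0.01 -0.04] t 10.95 tcp [ 511.9 -329.3   80.5] F [ 2.4 -0.5  0.8] w 25.6 q [-0.63  0.56  1.47 -0.    1.11 -0.57]
```

```bash
python3 -m jog '[[0.15,[0,0,-0.5],[0,0,0]],[0.15,[0,0,-1.5],[0,0,0]],[0.15,[0,0,-3],[0,0,0]],[0.15,[0,0,-5],[0,0,0]],[0.15,[0,0,-8],[0,0,0]],[0.15,[0,0,-11],[0,0,0]],[0.15,[0,0,-14],[0,0,0]],[0.15,[0,0,-16],[0,0,0]],[0.15,[0,0,-17.2],[0,0,0]],[0.15,[0,0,-18],[0,0,0]],[0.15,[0,0,-18],[0,0,0]],[0.15,[0,0,-18],[0,0,0]]]'; python3 -c "
from h import *
go((439.4,299,261),-.5)"
```

```text
time: 12.15
tcp_pos: [511.7, -329.0, 259.5]
eef_rot: [[0.062, 0.998, -0.001], [0.998, -0.062, 0.001], [0.001, -0.001, -1.0]]
force: [-0.9, -0.1, -4.7]
gripper_width: 25.8
grip_force: 45.0
shift [ 62.24 -11.09  -0.09] turn [-0.07 -0.05 -3.04] t 12.15 tcp [ 511.7 -329.   259.5] F [-0.9 -0.1 -4.7] w 25.8 q [-0.63  0.4   1.27  0.    1.46 -0.57]
```

```bash
python3 -m jog '[[0.15,[1.5,-0.3,0],[0,0,0]],[0.15,[4,-0.7,0],[0,0,-0.2]],[0.15,[8,-1.4,0],[0,0,-0.4]],[0.15,[12,-2.1,0],[0,0,-0.6]],[0.15,[16,-2.9,0],[0,0,-0.8]],[0.15,[20,-3.6,0],[0,0,-1]],[0.15,[24,-4.3,0],[0,0,-1.2]],[0.15,[28,-5,0],[0,0,-1.4]],[0.15,[32,-5.7,0],[0,0,-1.6]],[0.15,[36,-6.4,0],[0,0,-1.8]],[0.15,[40,-7.1,0],[0,0,-2]],[0.15,[44,-7.8,0],[0,0,-2.2]],[0.15,[48,-8.6,0],[0,0,-2.4]],[0.15,[52,-9.3,0],[0,0,-2.6]],[0.15,[55.5,-9.9,0],[0,0,-2.8]],[0.15,[58.5,-10.4,0],[0,0,-3]],[0.15,[60.5,-10.8,0],[0,0,-3]],[0.15,[61.7,-11,0],[0,0,-3]],[0.15,[62.2,-11.1,0],[0,0,-3]],[0.15,[62.2,-11.1,0],[0,0,-3]]]'; python3 -m jog '[[0.15,[0,0,0],[0,0,0]],[0.15,[0,0,0],[0,0,0]],[0.15,[0,0,0],[0,0,0]]]'; python3 -c "
from h import *
for _ in range(4): telemetry.state()
go((439.4,299,261),-.5)
d=cam('scene');t=cam('top');save(d,'s4.png');save(t,'t4.png')
cv2.imwrite('pics/s4c.png',cv2.resize(d['frame'][70:230,150:310,::-1],None,fx=3.7,fy=3.7,interpolation=cv2.INTER_CUBIC))"
```

```text
time: 14.15
tcp_pos: [439.5, 298.3, 260.0]
eef_rot: [[0.009, 1.0, -0.001], [1.0, -0.009, -0.0], [-0.0, -0.001, -1.0]]
force: [1.0, -1.3, -3.3]
gripper_width: 25.8
grip_force: 45.0
time: 14.45
tcp_pos: [439.7, 297.9, 260.6]
eef_rot: [[0.01, 1.0, 0.0], [1.0, -0.01, 0.0], [0.0, 0.0, -1.0]]
force: [-0.1, 0.5, -4.4]
gripper_width: 25.7
grip_force: 45.0
shift [ 0.11 -0.03 -0.04] turn [ 0.01 -0.   -0.09] t 14.45 tcp [439.7 297.9 260.6] F [-0.1  0.5 -4.4] w 25.7 q [ 0.53  0.22  1.51 -0.    1.41  0.54]
```

View pics/s4c.png

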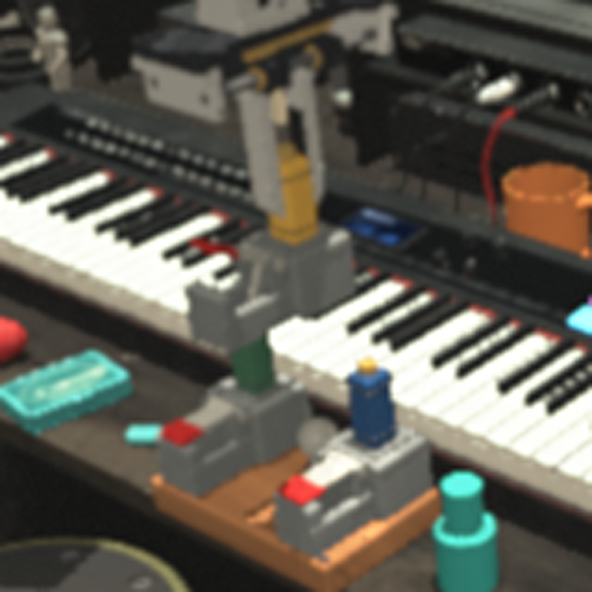

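The coupler hangs level with its lever still up, over the dock; its stem is at crop (295,195) and the ball at (318,437). I'll check how the stem sits in the fingers before lowering.

```bash
python3 -c "
from h import *
d=cam('scene'); im=cv2.cvtColor(d['frame'],cv2.COLOR_RGB2HSV)
m=cv2.inRange(im,(10,110,60),(35,255,255)); m[:, :215]=0; m[:,240:]=0; m[:100]=0;m[140:]=0
u0=260.6-80.5
for v in range(112,136,2):
    u=np.where(m[v])[0]; print(v,(u.min(),u.max(),len(u)) if len(u) else None,end=' ')
print()
for dy in(-2,0,2):
    for h in(52,62,72):
        c=[proj(d,(439.7+a,297.9+dy+b,u0+h)) for a in(-13,13) for b in(-13,13)]; c=np.array(c); print(dy,h,c[:,0].min().round(2),c[:,0].max().round(2),'axis',proj(d,(439.7,297.9+dy,u0+h)).round(1))
# bottom-of-stem nearest corner and stem left silhouettes printed above
for n,x,y,z in(('blue',438,234.3,140),('green',439.6,363.5,140)): print(n,proj(d,(x,y,z)))
t=cam('top'); m=cv2.inRange(cv2.cvtColor(t['frame'],cv2.COLOR_RGB2HSV),(0,170,90),(5,255,255)); k=np.where(m[180:245,185:220]); print('pad top px',len(k[0]))
"
```

```text
112 (np.int64(226), np.int64(232), 7) 114 (np.int64(226), np.int64(233), 8) 116 (np.int64(226), np.int64(233), 8) 118 (np.int64(226), np.int64(233), 8) 120 (np.int64(226), np.int64(233), 8) 122 (np.int64(226), np.int64(234), 9) 124 (np.int64(227), np.int64(234), 8) 126 (np.int64(227), np.int64(235), 9) 128 (np.int64(222), np.int64(235), 13) 130 (np.int64(222), np.int64(235), 14) 132 (np.int64(223), np.int64(235), 13) 134 (np.int64(225), np.int64(232), 8) 
-2 52 223.28 237.29 axis [230.3 133.4]
-2 62 222.8 236.88 axis [229.9 129.9]
-2 72 222.32 236.47 axis [229.4 126.4]
0 52 222.76 236.75 axis [229.8 133.2]
0 62 222.27 236.34 axis [229.3 129.7]
0 72 221.79 235.92 axis [228.9 126.3]
2 52 222.23 236.22 axis [229.2 133. ]
2 62 221.75 235.8 axis [228.8 129.5]
2 72 221.26 235.38 axis [228.3 126.1]
blue [249.98783209 170.42005053]
green [217.33046292 156.65563737]
pad top px 0
```

```bash
python3 -m jog '[[0.15,[0.08,0,1],[0,0,0]],[0.15,[0.08,0,3],[0,0,0]],[0.15,[0.08,0,5],[0,0,0]],[0.15,[0.08,0,7],[0,0,0]],[0.15,[0.08,0,8],[0,0,0]],[0.15,[0.08,0,8.5],[0,0,0]],[0.15,[0.08,0,8.5],[0,0,0]],[0.15,[0.08,0,8.5],[0,0,0]],[0.15,[0.08,0,8.5],[0,0,0]]]'; python3 -c "
from h import *
go((439.4,298.9,175),-.5)
d=cam('scene');t=cam('top')
a=cv2.resize(d['frame'][100:220,180:280,::-1],(500,600),interpolation=cv2.INTER_CUBIC)
b=cv2.resize(t['frame'][175:245,180:220,::-1],(300,525),interpolation=cv2.INTER_CUBIC)
b=np.vstack([b,np.zeros((75,300,3),np.uint8)]); cv2.imwrite('pics/s5.png',np.hstack([a,b]))"
```

```text
time: 15.55
tcp_pos: [439.8, 299.4, 176.2]
eef_rot: [[0.009, 1.0, 0.001], [1.0, -0.009, 0.001], [0.001, 0.001, -1.0]]
force: [-0.1, -0.0, -3.6]
gripper_width: 25.7
grip_force: 45.0
shift [-0.05 -0.04  0.12] turn [ 0.07 -0.04 -0.04] t 15.55 tcp [439.8 299.4 176.2] F [-0.1 -0.  -3.6] w 25.7 q [ 0.53  0.29  1.62 -0.    1.23  0.54]
```

View pics/s5.png

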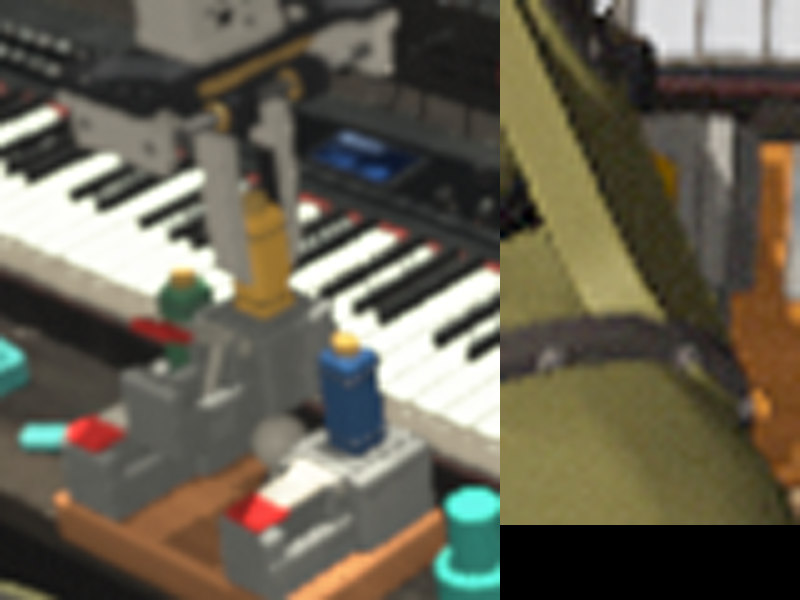

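The coupler sits centred over the gap with its stem at crop (265,255). The ball shows at (280,440) and both neighbours are in place. I'll lower it slowly, checking forces.

```bash
python3 -m jog '[[0.15,[0,0,0.6],[0,0,0]],[0.15,[0,0,1.2],[0,0,0]],[0.15,[0,0,1.5],[0,0,0]],[0.15,[0,0,1.8],[0,0,0]],[0.15,[0,0,2.1],[0,0,0]],[0.15,[0,0,2.4],[0,0,0]],[0.15,[0,0,2.4],[0,0,0]]]'
```

```text
time: 16.35
tcp_pos: [439.4, 299.2, 151.0]
eef_rot: [[0.009, 1.0, -0.001], [1.0, -0.009, -0.0], [-0.0, -0.001, -1.0]]
force: [0.8, -0.4, -4.3]
gripper_width: 26.1
grip_force: 45.0
```

```bash
python3 -m jog '[[0.15,[0,0,0.3],[0,0,0]],[0.15,[0,0,0.6],[0,0,0]],[0.15,[0,0,0.9],[0,0,0]],[0.15,[0,0,1.2],[0,0,0]],[0.15,[0,0,1.5],[0,0,0]],[0.15,[0,0,1.5],[0,0,0]]]'
```

```text
time: 16.95
tcp_pos: [439.3, 299.2, 136.0]
eef_rot: [[0.009, 1.0, -0.001], [1.0, -0.009, -0.0], [-0.0, -0.001, -1.0]]
force: [-0.5, -0.3, -4.2]
gripper_width: 25.9
grip_force: 45.0
```

No side contact. Continuing down toward TCP z of about 111.

```bash
python3 -m jog '[[0.15,[0,0,0.3],[0,0,0]],[0.15,[0,0,0.6],[0,0,0]],[0.15,[0,0,0.9],[0,0,0]],[0.15,[0,0,1.2],[0,0,0]],[0.15,[0,0,1.5],[0,0,0]],[0.15,[0,0,1.8],[0,0,0]],[0.15,[0,0,2.1],[0,0,0]],[0.15,[0,0,2.3],[0,0,0]],[0.15,[0,0,2.3],[0,0,0]]]'
```

```text
time: 17.85
tcp_pos: [439.4, 299.2, 113.1]
eef_rot: [[0.009, 1.0, -0.0], [1.0, -0.009, -0.0], [-0.0, -0.0, -1.0]]
force: [0.1, -0.4, -3.7]
gripper_width: 25.7
grip_force: 45.0
```

```bash
python3 -m jog '[[0.15,[0,0,0.1],[0,0,0]],[0.15,[0,0,0.2],[0,0,0]],[0.15,[0,0,0.3],[0,0,0]],[0.15,[0,0,0.3],[0,0,0]]]'
```

```text
time: 18.25
tcp_pos: [439.6, 299.3, 110.5]
eef_rot: [[0.009, 1.0, 0.0], [1.0, -0.009, 0.0], [0.0, 0.0, -1.0]]
force: [0.4, 0.1, -3.0]
gripper_width: 25.5
grip_force: 45.0
```

```bash
python3 -m jog '[[0.15,[0,0,0.05],[0,0,0]],[0.15,[0,0,0.1],[0,0,0]],[0.15,[0,0,0.1],[0,0,0]]]'
```

```text
time: 18.55
tcp_pos: [439.6, 299.4, 110.5]
eef_rot: [[0.009, 1.0, 0.001], [1.0, -0.009, 0.0], [0.0, 0.001, -1.0]]
force: [-4.6, -1.8, 8.9]
gripper_width: 25.5
grip_force: 45.0
```

It touches down at TCP z 110.5, which is the expected home height. I'll release, rise, move back 77 mm along tool -y and shut the gripper.

```bash
python3 -m jog '[[0.5,[0,0,0],[0,0,0]],[0.5,[0,0,0],[0,0,0]],[0.5,[0,0,0],[0,0,0]],[0.5,[0,0,0],[0,0,0]],[0.5,[0,0,0],[0,0,0]],[0.5,[0,0,-1],[0,0,0]],[0.5,[0,0,-3],[0,0,0]],[0.5,[0,0,-5],[0,0,0]],[0.5,[0,0,-7],[0,0,0]],[0.5,[0,0,-7],[0,0,0]],[0,[0,-3,-7],[0,0,0]],[0,[0,-6,-7],[0,0,0]],[0,[0,-7.7,-7],[0,0,0]],[0,[0,-7.7,-7],[0,0,0]],[0,[0,-7.7,-7],[0,0,0]],[0,[0,-7.7,-7],[0,0,0]],[0,[0,-7.7,-7],[0,0,0]]]'; python3 -c "
from h import *
go((362.4,299.9,88),-.5)
t=cam('top');s=cam('scene');save(s,'s6.png')
for d,roi in((t,(160,185,90,60)),(s,(180,145,90,80))):
    m=cv2.inRange(cv2.cvtColor(d['frame'],cv2.COLOR_RGB2HSV),(0,150,50),(5,255,255)); k=np.zeros_like(m); x,y,w,h=roi; k[y:y+h,x:x+w]=1
    _,_,st,ce=cv2.connectedComponentsWithStats(m*k); print([(q[4],c.round(1).tolist()) for q,c in zip(st[1:],ce[1:]) if q[4]>12])
print('pad expected',proj(s,(367,299.9,101)),proj(s,(362,299.9,80)))"
```

```text
time: 20.25
tcp_pos: [363.1, 299.9, 179.2]
eef_rot: [[0.01, 1.0, -0.0], [1.0, -0.01, -0.0], [-0.0, -0.0, -1.0]]
force: [0.2, -0.3, -1.0]
gripper_width: 0.2
grip_force: 0.0
shift [ 0.01 -0.07  9.12] turn [-0.02  0.02 -0.08] t 20.25 tcp [363.1 299.9 179.2] F [ 0.2 -0.3 -1. ] w 0.2 q [ 0.61  0.16  1.78 -0.    1.21  0.62]
[(np.int32(69), [201.7, 230.5]), (np.int32(85), [227.7, 234.5])]
[(np.int32(46), [198.0, 186.2]), (np.int32(27), [215.2, 186.5]), (np.int32(53), [230.7, 202.3])]
pad expected [215.63373125 186.39848728] [215.33465296 193.64133456]
```

The lever pad is still up at scene (215,186.5), where I predicted it. The neighbours' pads haven't moved. I'll press straight down.

```bash
python3 -m jog '[[0,[0,0,2],[0,0,0]],[0,[0,0,4],[0,0,0]],[0,[0,0,5.5],[0,0,0]],[0,[0,0,6.2],[0,0,0]],[0,[0,0,6.8],[0,0,0]],[0,[0,0,7.3],[0,0,0]],[0,[0,0,7.8],[0,0,0]],[0,[0,0,8.3],[0,0,0]],[0,[0,0,8.7],[0,0,0]],[0,[0,0,8.9],[0,0,0]],[0,[0,0,8.9],[0,0,0]]]'
```

```text
time: 21.45
tcp_pos: [362.5, 299.9, 90.2]
eef_rot: [[0.009, 1.0, -0.0], [1.0, -0.009, -0.0], [-0.0, -0.0, -1.0]]
force: [0.2, -0.1, -0.6]
gripper_width: 0.7
grip_force: 0.0
```

```bash
python3 -m jog '[[0,[0,0,0.1],[0,0,0]],[0,[0,0,0.2],[0,0,0]],[0,[0,0,0.2],[0,0,0]],[0,[0,0,0.2],[0,0,0]]]'
```

```text
time: 21.85
tcp_pos: [362.6, 300.0, 88.6]
eef_rot: [[0.009, 1.0, 0.0], [1.0, -0.009, 0.0], [0.0, 0.0, -1.0]]
force: [-0.9, -0.3, 4.2]
gripper_width: 0.5
grip_force: 1.8
```

```bash
python3 -m jog '[[0,[0,0,0.05],[0,0,0]],[0,[0,0,0.1],[0,0,0]],[0,[0,0,0.15],[0,0,0]],[0,[0,0,0.15],[0,0,0]]]'
```

```text
time: 22.25
tcp_pos: [362.6, 300.1, 88.0]
eef_rot: [[0.009, 1.0, 0.0], [1.0, -0.009, 0.0], [0.0, 0.0, -1.0]]
force: [-6.9, -2.9, 18.2]
gripper_width: 0.2
grip_force: 8.9
```

Hard stop reached at 18 N with the tips at z 80, as predicted. I'll retreat and check.

```bash
python3 -m jog '[[0,[0,0,-1],[0,0,0]],[0,[0,0,-4],[0,0,0]],[0,[0,0,-8],[0,0,0]],[0,[0,0,-12],[0,0,0]],[0,[-4,0,-15],[0,0,0]],[0,[-9,0,-15],[0,0,0]],[0,[-14,0,-15],[0,0,0]],[0,[-19,0,-15],[0,0,0]],[0,[-22,0,-15],[0,0,0]],[0,[-22,0,-15],[0,0,0]]]'; python3 -c "
from h import *
t=cam('top');s=cam('scene')
a=cv2.resize(s['frame'][140:220,180:270,::-1],(450,400),interpolation=cv2.INTER_CUBIC)
b=cv2.resize(t['frame'][185:245,160:210,::-1],(333,400),interpolation=cv2.INTER_CUBIC)
b=cv2.resize(t['frame'][183:243,160:245,::-1],(340,240),interpolation=cv2.INTER_CUBIC); b=np.vstack([b,np.zeros((160,340,3),np.uint8)])
cv2.imwrite('pics/f.png',np.hstack([a,b]))
for d,roi in((t,(160,185,90,60)),(s,(180,145,90,80))):
    m=cv2.inRange(cv2.cvtColor(d['frame'],cv2.COLOR_RGB2HSV),(0,150,50),(5,255,255)); k=np.zeros_like(m); x,y,w,h=roi; k[y:y+h,x:x+w]=1
    _,_,st,ce=cv2.connectedComponentsWithStats(m*k); print([(int(q[4]),c.round(1).tolist(),plane(d,*c,80).round(1).tolist()) for q,c in zip(st[1:],ce[1:]) if q[4]>12])
"
```

```text
time: 23.25
tcp_pos: [360.4, 77.5, 237.3]
eef_rot: [[0.013, 1.0, 0.001], [1.0, -0.013, -0.0], [-0.0, 0.001, -1.0]]
force: [-0.2, 0.1, 0.0]
gripper_width: 0.2
grip_force: 0.0
[(81, [177.2, 232.7], [361.8, 365.2, 80.0]), (86, [202.9, 233.4], [361.8, 298.6, 80.0]), (78, [227.6, 234.6], [360.5, 234.4, 80.0])]
[(49, [198.1, 186.3], [359.2, 366.9, 80.0]), (47, [214.6, 194.4], [358.2, 298.6, 80.0]), (51, [230.9, 202.3], [357.4, 235.1, 80.0])]
```

View pics/f.png

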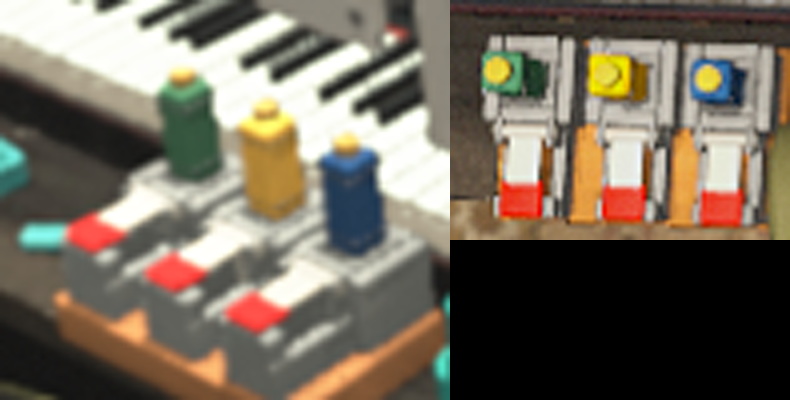

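All three couplers sit level and in line. The yellow one's pad is down at scene (214.6,194.4), on the line between its neighbours' pads. The neighbours' pads are where they were at the start (177.2,232.7 and 227.6,234.6). I'm handing it in.

```bash
python3 -c "
from cell import order
print(order.sign_off())"
```

```text
the job is handed in; nothing more can be done
None
```

The job is handed in at about 23 s of the 64 s allowed: the cap stands upright in the tray, the yellow coupler is home on the middle ball with its lever pressed to the stop, and the blue and green couplers show no shift in the camera images.

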